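# Take the deep basket off its hook

### The job

Two small wire baskets hang from the upturned hooks of the steel stand. Take the deeper one down, lifting it past the tip of its hook before drawing it away and not forcing it against the stand, and stand it upright in the middle of the brown kraft sheets without dropping it. Leave the shallow basket hanging where it is.

Things in the scene. Friction and masses are not known exactly. Their poses are not given: they have to be found in the camera images.
- deep_basket: Deeper of two square steel wire baskets, 80 x 80 mm, 70 deep, 0.13 to 0.25 kg. Origin: centre of underside, z up, x and y along its sides. A rigid 6 mm wire bail in its y-z plane rises from both y sides to a level bar 34 mm long along y, underside 75 mm above the rim. At first it hangs level by that bar on either hook, axes parallel to the stand's, underside 49 mm above the bench.
- deep_grip (a point): Where to pinch the deep basket: the upright black plastic grip on the middle of its bail bar, 16 mm in x, 26 mm in y; it is 56 mm tall (basket z = 150 to 206 mm). This point is on its axis at basket z = 182 mm. Pinch it from above across the basket's y (26 mm); keep fingertips above basket z = 155 mm, where the bar lies.
- shallow_basket: The shallower basket, 40 mm deep, otherwise alike in plan, bail and grip (heights above the rim are the same, so both grips hang level, 130 mm apart). Origin: centre of its underside, 79 mm above the bench. It hangs on the other hook and stays there.
- stand: Fixed steel stand with two hooks. Origin: centre of the underside of its base plate (90 mm in x, 170 in y, 8 thick), z up. Two posts (12 mm thick, 222 high) at x = +20, y = +65 and -65 mm; from each a hook of 8 mm rod runs out to -x. A basket hangs at x = -55 mm on the hook's seat (rod top z = 194 mm); in front of that the hook turns up.
- hook_tip_left (a point): Top of the upturned tip of the hook at the stand's y = +65 mm: stand x = -81 mm, z = 226 mm. The bail bar must rise 32 mm or more to pass the tip, but no more than 60 mm, or the rim meets the hook from below. Then the basket is drawn along the stand's -x; after 75 mm it is clear of the hook.
- hook_tip_right (a point): The same for the hook at the stand's y = -65 mm.
- kraft: Fixed low stack of brown kraft paper sheets lying flat on the bench, 153 mm in x, 172 mm in y, 14 mm high. Origin: centre of its underside, z up. An upright 21 mm tube, 0.54 m high, of the bench's overshelf stands behind it at x = 0.57, y = 0.005 m in the robot's frame: keep the gripper's long side and the wrist from swinging into it on the way.

How it is judged:
On the way:
1. the deep basket is lifted past the height of the hook's tip (z of deep_basket in the frame of stand above 0.081 m), for 0.1 s.
At the end, for the whole second after the job is handed in: The deep basket stands upright (within 10 degrees) and still on the kraft sheets, its centre within 25 mm of their centre; the shallow basket still hangs on its hook, within 30 mm of where it was (horizontal distance between deep_basket and kraft below 0.025 m and z of deep_basket in the frame of kraft between 0.008 and 0.02 m and angle between deep_basket's own z axis and vertical below 0.175 rad and contact force between deep_basket and kraft above 0.5 N and linear speed of deep_basket below 0.02 m/s and distance of shallow_basket from where it was at the start of the episode below 0.03 m and contact force between shallow_basket and stand above 0.3 N); the robot touches nothing.
It fails at once if the deep basket is forced against the stand (more than 20 N) (contact force between deep_basket and stand above 20 N).
It fails at once if the deep basket is dropped (falls freely, faster than 0.5 m/s) (contact force between deep_basket and anything else below 0.05 N and linear speed of deep_basket above 0.5 m/s).
It fails at once if the shallow basket is moved by more than 30 mm (distance of shallow_basket from where it was at the start of the episode above 0.03 m).
It also fails if it takes over 38 s, if anything falls off the work surface, if the arm or the gripper's body presses on something with over 40 N, if the wrist force passes 120 N, or if a joint passes its speed limit or range.

### The arm

A 7-joint arm with a two-finger parallel gripper is mounted at the origin on a cart in front of the work surface, level with it; the furniture and walls round the work are solid. World frame = base frame: x ahead of the robot, y to its left, z up, the work surface at z = 0. Lengths are in m, angles in rad, forces in N, time in s.
With the tool pointing down it reaches from about 0.4 to 0.85 m from the base axis. Payload 4.5 kg.
Tool frame: the origin (TCP) lies on the centre line of the jaws, within the pads' length; the fingertips stand 11 mm ahead of it and the grasp point (between the pads) lies 8 mm behind it; z points along the fingers, y is the line along which they close (so a half turn about z gives the same grasp; the last joint's range is limited). The gripper opens to 88 mm and grips with 3 to 60 N. Pads are 18 mm wide; open, the fingers measure 123 mm over their backs; the gripper's body (75 mm by 187 mm) begins 45 mm behind the grasp point.
Start: joints at [1.281, 0.689, -0.195, 1.565, 0.157, 0.902, -0.215], TCP at [0.199, -0.593, 0.25] pointing down, gripper open.
Joint ranges: [-3.01, 3.01], [-0.46, 2.08], [-1.47, 1.51], [0.13, 2.56], [-1, 4.14], [0.04, 2.09], [-2.66, 2.66]. Speed limits (rad/s): [2.57, 2.57, 3.14, 3.14, 3.14, 3.14, 3.14].

### API

Orientations are given as a unit quaternion [x, y, z, w].
In Python, from plant import * gives the robot as it stands. The module is installed in compiled form; this text tells all that it offers.
- The arm moves only by the tool send_rows, never from a script. Its argument "motion" is a list of rows, each an object of numbers: "x", "y", "z": the shift along the tool's x, y, z in cm; "rx", "ry", "rz": the turn, a rotation vector about the tool's x, y, z in rad; "jaw": the finger opening in cm, from 0 to 8.81. In form: [{"x": .., "y": .., "z": .., "rx": .., "ry": .., "rz": .., "jaw": ..}, ...]. A call has exactly 5 rows; each row shifts and turns the commanded pose from where the row before left it, along the tool's axes as they then stand; what a row does not reach is not made up. A row lasts 1/10 s, in which the tool goes at most 50 mm and 8.59 degrees, less where a joint would pass 70% of its speed; a pose out of reach is approached as far as the arm can. A call is refused whole if a number of a shift passes 5 or a number of a turn 0.15, either way. A call with a gripper value outside its range is refused whole. The fingers move at their own pace and stop on an object; "grip_force" is the grip in N (left out, the last holds). Time passes only in rows, so rows that do not move let the fingers close, or fill a call up. It gives the time, the measured TCP pose, the force, the opening and the grip force at its end, in the units of the state.
- get_state(): the state, without advancing time (a new reading comes with each control period).
- snapshot(name): name is "side" or "top"; returns a dict with "img" (384x512x3 uint8, red, green, blue), "vertical_fov" (degrees; the focal length in pixels is half the picture's height over the tangent of half this angle, whatever the lens; pixels are square), "cx", "cy" (the principal point, pixels), "extrinsics" (4x4, takes a point from camera to world coordinates). Camera axes: x right, y up, looking along -z (the intrinsics and any distortion apply to the point x, -y, -z); pixel columns grow to the right and rows downward; lengths in m; the calibration is good to about 2 mm. A picture is of the moment at which its call begins. There is no depth.
- finish_job(): hands the job in; it is judged then, once.
The state is a dict: "clock": time; "q": joint angles; "qd": joint speeds; "joint_torque": joint torques, N m; "tool_pos": TCP position; "eef_rot": TCP orientation; "contact_force": force on the tool from outside, world axes, zero at the start; "moment": the same for the moment, N m; "opening": opening from 0.0 (shut) to 1.0 (fully open); "finger_force": force on a finger pad.
Only numpy, scipy, OpenCV 4.12 (cv2) and the standard library are available. Lean on these libraries where they do the work, as an engineer would, in place of code of your own. Each camera call takes 0.05 s, during which the arm holds its last target. There are 200 camera calls.

## Working session

There is one attempt and no reset: what is moved stays moved. The work goes in short steps, Python scripts to look and compute and a tool call to move; the robot and the scene stay as the last step left them, time stands still between calls to the robot, and variables do not carry over. Pictures are saved under pics/ and viewed, at most 10 in all, crops included, and the job is handed in when it is done.

Besides the shell and the picture viewer there is one more tool, called after ">>>" as name(argument=value, ...), one argument or row to a line, values as JSON. send_rows: Moves the arm, as the interface text tells. Its arguments: {"type":"object","properties":{"motion":{"type":"array"},"grip_force":{"type":"number"}},"required":["motion"]}

```bash
mkdir -p pics
python3 - <<'E'
from plant import *
import cv2,numpy as np
for n in("side","top"):
    s=snapshot(n); cv2.imwrite(f"pics/{n}0.png",s["img"][...,::-1])
    print(n,s["vertical_fov"],s["cx"],s["cy"],np.round(s["extrinsics"],4).tolist(),[k for k in s])
st=get_state(); print(st)
E
```

```text
side 47.04965081453201 260.119576080292 193.13769038951025 [[0.9983, -0.0206, 0.0541, 0.5193], [0.0579, 0.3396, -0.9388, -0.9493], [0.001, 0.9403, 0.3403, 0.436], [0.0, 0.0, 0.0, 1.0]] ['img', 'vertical_fov', 'cx', 'cy', 'extrinsics']
top 56.27410829136527 256.4385760835443 188.55483852071455 [[0.0315, 0.9763, -0.2139, 0.3121], [-0.9995, 0.0302, -0.0096, -0.1522], [-0.0029, 0.2141, 0.9768, 0.9926], [0.0, 0.0, 0.0, 1.0]] ['img', 'vertical_fov', 'cx', 'cy', 'extrinsics']
{'clock': 0.1, 'q': array([ 1.28081891,  0.68987565, -0.19455255,  1.5662088 ,  0.15731674,
        0.90249886, -0.21506823]), 'qd': array([-0.00215395, -0.0034469 , -0.00038269, -0.00305526, -0.00026309,
        0.00020218,  0.00072017]), 'joint_torque': array([-3.23010761e-03, -5.28499174e+01, -1.27120011e+00, -1.53836578e+01,
       -5.24451735e-02,  2.02137933e-03,  5.29913359e-05]), 'tool_pos': array([ 0.19864788, -0.59202982,  0.24901464]), 'eef_rot': array([ 9.86913043e-01,  1.61251383e-01, -1.82745727e-04, -7.76896845e-04]), 'contact_force': array([-0.69465732, -0.28275518, -0.23413639]), 'moment': array([-0.05869206,  0.01260568, -0.03540528]), 'finger_force': 0.0, 'opening': 1.0029853270932843}
```

View pics/side0.png

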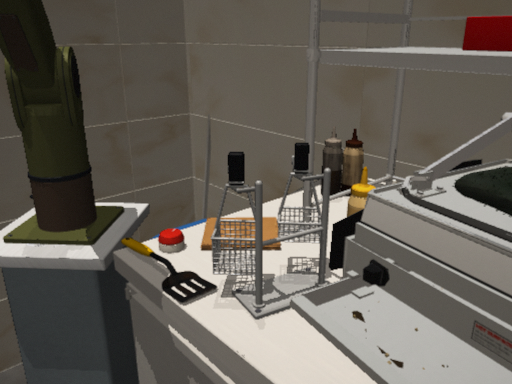

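View pics/top0.png

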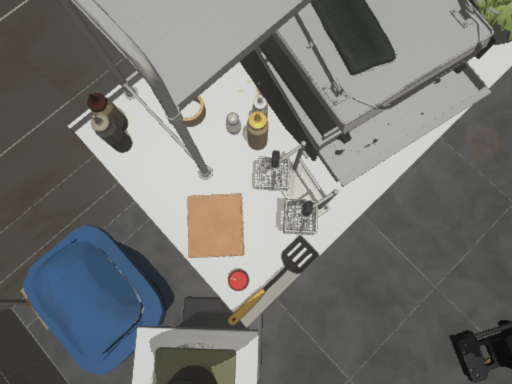

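The side view shows the deep basket in front, with its grip at (236,167), and the shallow one behind, grip at (301,157). In the top view the deep grip is at (308,208), the shallow grip at (276,158), and the kraft at (215,225) with the tube at (205,172) behind it.

```bash
cat > h.py <<'E'
import numpy as np,cv2
from plant import *
def cam(n):
    s=snapshot(n); s["f"]=192/np.tan(np.radians(s["vertical_fov"]/2)); return s
def ray(s,u,v):
    E=s["extrinsics"]; d=E[:3,:3]@np.array([(u-s["cx"])/s["f"],-(v-s["cy"])/s["f"],-1]); return E[:3,3],d/np.linalg.norm(d)
def plane(s,u,v,z):
    o,d=ray(s,u,v); return o+d*(z-o[2])/d[2]
def proj(s,p):
    E=s["extrinsics"]; c=E[:3,:3].T@(np.array(p)-E[:3,3]); return s["cx"]+s["f"]*c[0]/-c[2], s["cy"]-s["f"]*c[1]/-c[2]
def tri(a,b):
    (o1,d1),(o2,d2)=a,b; t=np.linalg.lstsq(np.c_[d1,-d2],o2-o1,rcond=None)[0]
    p,q=o1+d1*t[0],o2+d2*t[1]; return (p+q)/2,np.linalg.norm(p-q)
def blob(m,box):
    x0,y0,x1,y1=box; k=np.zeros(m.shape,np.uint8); k[y0:y1,x0:x1]=m[y0:y1,x0:x1]
    c=max(cv2.findContours(k,cv2.RETR_EXTERNAL,cv2.CHAIN_APPROX_NONE)[0],key=cv2.contourArea)
    return c,cv2.minAreaRect(c)
E
python3 - <<'E'
from h import *
np.set_printoptions(precision=4,suppress=True)
S=cam("side");T=cam("top")
ds=(S["img"].max(2)<45).astype(np.uint8)*255; dt=(T["img"].max(2)<55).astype(np.uint8)*255
for n,bs,bt in(("deep",(222,145,250,190),(298,196,318,220)),("shal",(290,138,314,176),(268,146,284,170))):
    c1,r1=blob(ds,bs);c2,r2=blob(dt,bt); print(n,cv2.boundingRect(c1),r1,cv2.boundingRect(c2),r2)
    print(tri(ray(S,*r1[0]),ray(T,*r2[0])), plane(T,*r2[0],.235))
hsv=cv2.cvtColor(T["img"],cv2.COLOR_RGB2HSV)
m=cv2.inRange(hsv,(5,90,60),(20,255,255)); c,r=blob(m,(170,180,260,270)); print("kraft",r,cv2.boxPoints(r).tolist())
print(plane(T,*r[0],.014)); print([plane(T,*p,.014)[:2] for p in cv2.boxPoints(r)])
print("tube proj",[proj(T,(.57,.005,z)) for z in(0,.2)],[proj(S,(.57,.005,z)) for z in (0,.3,.54)])
a=T["img"][130:270,170:360,::-1]; b=S["img"][130:320,190:380,::-1]
cv2.imwrite("pics/c1.png",cv2.resize(a,None,fx=4,fy=4,interpolation=2));cv2.imwrite("pics/c2.png",cv2.resize(b,None,fx=3.1,fy=3.1,interpolation=2))
E
```

```text
Traceback (most recent call last):
  File "h.py", line 16, in blob
    c=max(cv2.findContours(k,cv2.RETR_EXTERNAL,cv2.CHAIN_APPROX_NONE)[0],key=cv2.contourArea)
ValueError: max() iterable argument is empty
```

```bash
cat > m.py <<'E'
from h import *
np.set_printoptions(precision=4,suppress=True)
S=cam("side");T=cam("top")
a=T["img"][130:270,170:360,::-1]; b=S["img"][130:320,190:380,::-1]
cv2.imwrite("pics/c1.png",cv2.resize(a,None,fx=4,fy=4,interpolation=2));cv2.imwrite("pics/c2.png",cv2.resize(b,None,fx=3.1,fy=3.1,interpolation=2))
print(S["img"][150:185:6,236].tolist(),T["img"][200:216:3,308].tolist())
ds=(S["img"].max(2)<50).astype(np.uint8)*255; dt=(T["img"].max(2)<75).astype(np.uint8)*255
for n,bs,bt in(("deep",(222,145,250,190),(298,196,318,220)),("shal",(290,138,314,176),(268,146,284,170))):
    c1,r1=blob(ds,bs);c2,r2=blob(dt,bt); print(n,cv2.boundingRect(c1),r1,cv2.boundingRect(c2),r2)
    print(tri(ray(S,*r1[0]),ray(T,*r2[0])), plane(T,*r2[0],.235))
hsv=cv2.cvtColor(T["img"],cv2.COLOR_RGB2HSV)
m=cv2.inRange(hsv,(5,90,60),(20,255,255)); c,r=blob(m,(170,180,260,270)); print("kraft",r,cv2.boxPoints(r).tolist())
print(plane(T,*r[0],.014)); print([plane(T,*p,.014)[:2] for p in cv2.boxPoints(r)])
print("tube proj",[proj(T,(.57,.005,z)) for z in(0,.2)],[proj(S,(.57,.005,z)) for z in (0,.3,.54)])
E
python3 m.py
```

```text
[[97, 92, 81], [12, 13, 12], [13, 12, 12], [12, 12, 12], [10, 10, 11], [8, 9, 11]] [[154, 153, 145], [66, 66, 64], [70, 69, 67], [74, 73, 72], [62, 62, 60], [73, 73, 70]]
deep (228, 152, 16, 30) ((235.5, 166.5), (29.0, 15.0), 90.0) (302, 202, 10, 14) ((306.5, 208.5), (13.0, 9.0), 90.0)
(array([ 0.4386, -0.2536,  0.2297]), np.float64(0.00017590904245104685)) [ 0.4378 -0.2529  0.235 ]
shal (294, 143, 15, 28) ((300.941650390625, 156.43386840820312), (13.660845756530762, 27.571203231811523), 3.5763344764709473) (271, 152, 8, 15) ((274.5, 159.0), (14.0, 7.0), 90.0)
(array([ 0.5479, -0.1826,  0.2294]), np.float64(0.0006649391828457219)) [ 0.5458 -0.1824  0.235 ]
kraft ((214.8274383544922, 225.27235412597656), (60.847293853759766, 54.118202209472656), 87.66268920898438) [[186.5500946044922, 195.97755432128906], [240.62327575683594, 193.77049255371094], [243.1047821044922, 254.56715393066406], [189.03160095214844, 256.77423095703125]]
[ 0.4204 -0.0323  0.014 ]
[array([0.4993, 0.0509]), array([ 0.5102, -0.0991]), array([ 0.3441, -0.1126]), array([0.3338, 0.0321])]
tube proj [(np.float64(205.32085063734513), np.float64(173.16953718900507)), (np.float64(193.05405612305756), np.float64(151.04844791739754))] [(np.float64(304.741914435217), np.float64(229.94514564139178)), (np.float64(309.7323825517222), np.float64(101.50597963545539)), (np.float64(314.57998131891077), np.float64(-23.256172582264128))]
```

View pics/c1.png

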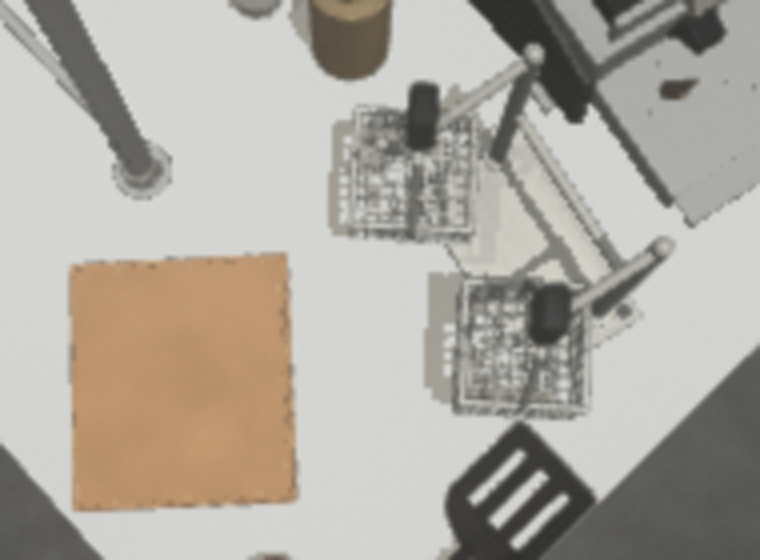

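View pics/c2.png

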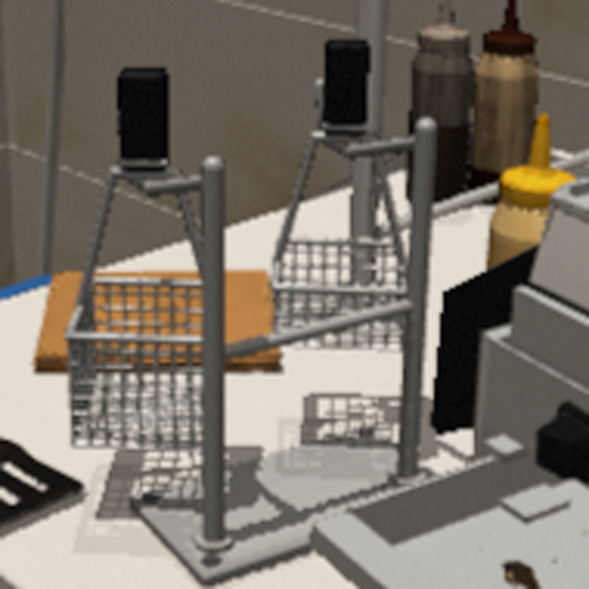

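Both crops show the stand line (posts at crop (535,52) and (663,245)) turned about 33° from world x, yet the baskets look aligned with the image axes. I'll measure the yaw directly.

Run:
```python
from h import *
np.set_printoptions(precision=4,suppress=True)
T=cam("top");S=cam("side")
g=cv2.cvtColor(T["img"],cv2.COLOR_RGB2GRAY)
def lines(s,box,z,mn,tag):
    x0,y0,x1,y1=box; k=6
    g=cv2.cvtColor(s["img"],cv2.COLOR_RGB2GRAY)[y0:y1,x0:x1]
    L=cv2.createLineSegmentDetector().detect(cv2.resize(g,None,fx=k,fy=k,interpolation=2))[0][:,0]/k
    for l in sorted(L,key=lambda l:-np.hypot(l[2]-l[0],l[3]-l[1]))[:mn]:
        a=plane(s,l[0]+x0,l[1]+y0,z);b=plane(s,l[2]+x0,l[3]+y0,z);d=b-a
        print(tag,l+[x0,y0,x0,y0],"len",np.linalg.norm(d).round(4),"ang",np.degrees(np.arctan2(d[1],d[0])).round(1))
lines(T,(278,192,324,238),.119,12,"top deep")
lines(T,(300,145,345,215),.008,8,"base")
lines(S,(208,215,262,285),.119,8,"side deep")
for u,v in((303.7,143),(335.7,191)): print("post top",plane(T,u,v,.222))
```

```text
top deep [313.5364 235.0907 301.2414 234.5401] len 0.0298 ang 89.2
top deep [283.9224 215.8581 283.707  203.7675] len 0.03 ang 1.9
top deep [317.9787 218.5622 318.0208 228.5637] len 0.0245 ang 179.9
top deep [282.7821 230.2273 282.9292 221.053 ] len 0.0224 ang -0.0
top deep [285.7506 201.8751 285.3875 210.2469] len 0.0209 ang 178.4
top deep [284.755  222.5206 284.6313 230.8614] len 0.0203 ang 180.0
top deep [292.4766 233.8259 284.3575 233.7823] len 0.0197 ang 91.5
top deep [316.0342 209.3898 315.815  216.4921] len 0.0176 ang 178.0
top deep [293.3186 229.9986 286.4374 229.8176] len 0.0167 ang 90.3
top deep [315.8972 221.8924 315.7117 228.577 ] len 0.0163 ang 178.2
top deep [286.8968 210.2308 287.1407 203.7503] len 0.0162 ang -1.4
top deep [302.2658 232.0329 308.538  232.2644] len 0.0152 ang -90.3
base [318.9303 151.9887 338.5458 180.0487] len 0.098 ang -146.0
base [301.233  162.2669 318.883  189.1802] len 0.0918 ang -147.1
base [338.2708 193.0459 319.8409 209.8148] len 0.0713 ang 133.4
base [315.9717 206.407  326.1658 199.813 ] len 0.0345 ang -55.6
base [311.2549 158.8572 303.9022 149.8178] len 0.0338 ang 38.6
base [326.8296 145.2988 319.3073 150.3666] len 0.027 ang 126.3
base [335.748  150.0797 344.7057 149.6502] len 0.0258 ang -85.4
base [326.1756 199.7341 333.2496 195.226 ] len 0.024 ang -55.9
side deep [210.8106 238.7032 254.1591 240.1108] len 0.0715 ang -0.8
side deep [221.2246 217.7903 252.8987 217.4604] len 0.0579 ang 5.0
side deep [220.1921 220.8159 241.2384 221.1116] len 0.0379 ang 1.4
side deep [239.3535 219.2547 221.0204 219.1918] len 0.0333 ang -177.0
side deep [227.9033 237.2878 213.9478 236.9586] len 0.0232 ang -179.7
side deep [237.6887 280.7782 251.437  280.7432] len 0.0187 ang 3.7
side deep [212.4286 262.8217 212.2555 250.1157] len 0.0407 ang 99.5
side deep [221.0199 248.8301 232.6884 248.8921] len 0.0183 ang 2.8
post top [ 0.5895 -0.248   0.222 ]
post top [ 0.4808 -0.3185  0.222 ]
```

The basket's sides run along world x and y, while the stand is yawed about 33.5°, which differs from the text. I'll pinch along world x and withdraw along the stand's −x, about (−0.55, 0.835). First I rotate and raise.

>>> send_rows(
  motion=[
    {"z": -0.5, "rz": -0.125, "jaw": 8.8},
    {"z": -0.5, "rz": -0.125, "jaw": 8.8},
    {"z": -0.5, "rz": -0.125, "jaw": 8.8},
    {"z": -0.5, "rz": -0.125, "jaw": 8.8},
    {"z": -0.5, "rz": -0.125, "jaw": 8.8},
  ],
)

```text
schema error: expected keys x, y, z, rx, ry, rz, jaw
```

>>> send_rows(
  motion=[
    {"z": -0.5, "rz": -0.125, "jaw": 8.8},
    {"z": -0.5, "rz": -0.125, "jaw": 8.8},
    {"z": -0.5, "rz": -0.125, "jaw": 8.8},
    {"z": -0.5, "rz": -0.125, "jaw": 8.8},
    {"z": -0.5, "rz": -0.125, "jaw": 8.8},
  ],
)

```text
schema error: expected keys x, y, z, rx, ry, rz, jaw
```

>>> send_rows(
  motion=[
    {"x": 0, "y": 0, "z": -0.5, "rx": 0, "ry": 0, "rz": -0.125, "jaw": 8.8},
    {"x": 0, "y": 0, "z": -0.5, "rx": 0, "ry": 0, "rz": -0.125, "jaw": 8.8},
    {"x": 0, "y": 0, "z": -0.5, "rx": 0, "ry": 0, "rz": -0.125, "jaw": 8.8},
    {"x": 0, "y": 0, "z": -0.5, "rx": 0, "ry": 0, "rz": -0.125, "jaw": 8.8},
    {"x": 0, "y": 0, "z": -0.5, "rx": 0, "ry": 0, "rz": -0.125, "jaw": 8.8},
  ],
)

```text
clock: 0.9
tool_pos: [0.1988, -0.5925, 0.2749]
eef_rot: [0.888, 0.459, -0.0, 0.0]
contact_force: [0.5, -0.8, 0.6]
opening: 1.001
finger_force: 0.0
```

>>> send_rows(
  motion=[
    {"x": 0, "y": 0, "z": -0.5, "rx": 0, "ry": 0, "rz": -0.125, "jaw": 8.8},
    {"x": 0, "y": 0, "z": -0.5, "rx": 0, "ry": 0, "rz": -0.125, "jaw": 8.8},
    {"x": 0, "y": 0, "z": -0.5, "rx": 0, "ry": 0, "rz": -0.125, "jaw": 8.8},
    {"x": 0, "y": 0, "z": -0.5, "rx": 0, "ry": 0, "rz": -0.125, "jaw": 8.8},
    {"x": 0, "y": 0, "z": -0.5, "rx": 0, "ry": 0, "rz": -0.125, "jaw": 8.8},
  ],
)

```text
clock: 1.4
tool_pos: [0.1987, -0.5925, 0.2999]
eef_rot: [0.704, 0.71, -0.0, -0.0]
contact_force: [0.4, 0.1, 0.6]
opening: 0.993
finger_force: 0.0
```

>>> send_rows(
  motion=[
    {"x": 2.25, "y": 1.6, "z": 0, "rx": 0, "ry": 0, "rz": 0, "jaw": 8.8},
    {"x": 2.25, "y": 1.6, "z": 0, "rx": 0, "ry": 0, "rz": 0, "jaw": 8.8},
    {"x": 2.25, "y": 1.6, "z": 0, "rx": 0, "ry": 0, "rz": 0, "jaw": 8.8},
    {"x": 2.25, "y": 1.6, "z": 0, "rx": 0, "ry": 0, "rz": 0, "jaw": 8.8},
    {"x": 2.25, "y": 1.6, "z": 0, "rx": 0, "ry": 0, "rz": 0, "jaw": 8.8},
  ],
)

```text
clock: 1.9
tool_pos: [0.279, -0.4789, 0.2998]
eef_rot: [0.706, 0.708, -0.0, 0.0]
contact_force: [-0.1, 0.2, 0.7]
opening: 0.999
finger_force: 0.0
```

>>> send_rows(
  motion=[
    {"x": 2.25, "y": 1.6, "z": 0, "rx": 0, "ry": 0, "rz": 0, "jaw": 8.8},
    {"x": 2.25, "y": 1.6, "z": 0, "rx": 0, "ry": 0, "rz": 0, "jaw": 8.8},
    {"x": 2.25, "y": 1.6, "z": 0, "rx": 0, "ry": 0, "rz": 0, "jaw": 8.8},
    {"x": 2.25, "y": 1.6, "z": 0, "rx": 0, "ry": 0, "rz": 0, "jaw": 8.8},
    {"x": 2.25, "y": 1.6, "z": 0, "rx": 0, "ry": 0, "rz": 0, "jaw": 8.8},
  ],
)

```text
clock: 2.4
tool_pos: [0.3587, -0.3662, 0.2999]
eef_rot: [0.706, 0.708, -0.0, 0.0]
contact_force: [0.4, -0.1, -0.1]
opening: 1.003
finger_force: 0.0
```

>>> send_rows(
  motion=[
    {"x": 2.25, "y": 1.6, "z": 0, "rx": 0, "ry": 0, "rz": 0, "jaw": 8.8},
    {"x": 2.25, "y": 1.6, "z": 0, "rx": 0, "ry": 0, "rz": 0, "jaw": 8.8},
    {"x": 2.25, "y": 1.6, "z": 0, "rx": 0, "ry": 0, "rz": 0, "jaw": 8.8},
    {"x": 2.25, "y": 1.6, "z": 0, "rx": 0, "ry": 0, "rz": 0, "jaw": 8.8},
    {"x": 2.25, "y": 1.6, "z": 0, "rx": 0, "ry": 0, "rz": 0, "jaw": 8.8},
  ],
)

```text
clock: 2.9
tool_pos: [0.4384, -0.2535, 0.2999]
eef_rot: [0.706, 0.708, -0.0, 0.0]
contact_force: [0.7, -0.1, -0.3]
opening: 1.003
finger_force: 0.0
```

Run:
```python
from h import *
st=get_state(); print(st["tool_pos"],st["eef_rot"],st["q"],st["contact_force"])
S=cam("side"); cv2.imwrite("pics/s2.png",cv2.resize(S["img"][60:300,150:400,::-1],None,fx=2.4,fy=2.4,interpolation=2))
m=(S["img"].max(2)<50).astype(np.uint8)*255
print([cv2.boundingRect(c) for c in cv2.findContours(m[60:300,150:400],0,2)[0] if cv2.contourArea(c)>60], proj(S,st["tool_pos"]))
```

```text
[ 0.43840284 -0.25347031  0.29986861] [ 7.06121065e-01  7.08091088e-01 -7.20581976e-05  2.16424947e-04] [ 0.80499744  0.51128889 -0.57926909  1.84015465  0.35142064  0.89313479
  0.06349828] [ 0.69734105 -0.05702567 -0.26636937]
[(213, 200, 26, 26), (0, 193, 66, 47), (179, 150, 40, 60), (180, 93, 21, 42), (78, 92, 16, 30), (143, 83, 16, 28), (19, 0, 127, 72)] (np.float64(234.64690573321576), np.float64(124.23208802897601))
```

View pics/s2.png

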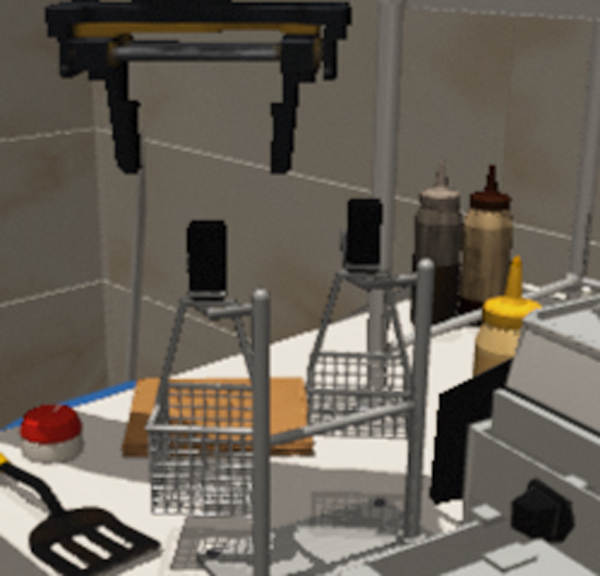

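The side view shows the open fingers straddling the deep grip: finger mid at crop x≈204, grip at 207. I'll descend and close.

>>> send_rows(
  motion=[
    {"x": 0, "y": 0.1, "z": 0.75, "rx": 0, "ry": 0, "rz": 0, "jaw": 8.8},
    {"x": 0, "y": 0, "z": 0.75, "rx": 0, "ry": 0, "rz": 0, "jaw": 8.8},
    {"x": 0, "y": 0, "z": 0.75, "rx": 0, "ry": 0, "rz": 0, "jaw": 8.8},
    {"x": 0, "y": 0, "z": 0.75, "rx": 0, "ry": 0, "rz": 0, "jaw": 8.8},
    {"x": 0, "y": 0, "z": 0.75, "rx": 0, "ry": 0, "rz": 0, "jaw": 8.8},
  ],
)

```text
clock: 3.45
tool_pos: [0.4382, -0.255, 0.2613]
eef_rot: [0.707, 0.708, -0.0, -0.0]
contact_force: [0.3, -1.1, 0.9]
opening: 0.998
finger_force: 0.0
```

>>> send_rows(
  motion=[
    {"x": 0, "y": 0, "z": 0.75, "rx": 0, "ry": 0, "rz": 0, "jaw": 8.8},
    {"x": 0, "y": 0, "z": 0.75, "rx": 0, "ry": 0, "rz": 0, "jaw": 8.0},
    {"x": 0, "y": 0, "z": 0.75, "rx": 0, "ry": 0, "rz": 0, "jaw": 7.0},
    {"x": 0, "y": 0, "z": 0.75, "rx": 0, "ry": 0, "rz": 0, "jaw": 6.0},
    {"x": 0, "y": 0, "z": 0.75, "rx": 0, "ry": 0, "rz": 0, "jaw": 5.0},
  ],
)

```text
clock: 3.95
tool_pos: [0.4389, -0.2543, 0.2241]
eef_rot: [0.706, 0.708, 0.0, 0.0]
contact_force: [-0.0, 0.1, 0.2]
opening: 0.662
finger_force: 0.0
```

>>> send_rows(
  grip_force=20,
  motion=[
    {"x": 0, "y": 0, "z": 0, "rx": 0, "ry": 0, "rz": 0, "jaw": 4.4},
    {"x": 0, "y": 0, "z": 0, "rx": 0, "ry": 0, "rz": 0, "jaw": 3.8},
    {"x": 0, "y": 0, "z": 0, "rx": 0, "ry": 0, "rz": 0, "jaw": 3.4},
    {"x": 0, "y": 0, "z": 0, "rx": 0, "ry": 0, "rz": 0, "jaw": 3.0},
    {"x": 0, "y": 0, "z": 0, "rx": 0, "ry": 0, "rz": 0, "jaw": 2.7},
  ],
)

```text
clock: 4.45
tool_pos: [0.439, -0.2544, 0.225]
eef_rot: [0.706, 0.708, 0.0, 0.0]
contact_force: [0.2, -0.1, -0.2]
opening: 0.309
finger_force: 0.0
```

>>> send_rows(
  grip_force=30,
  motion=[
    {"x": 0, "y": 0, "z": 0, "rx": 0, "ry": 0, "rz": 0, "jaw": 2.4},
    {"x": 0, "y": 0, "z": 0, "rx": 0, "ry": 0, "rz": 0, "jaw": 2.0},
    {"x": 0, "y": 0, "z": 0, "rx": 0, "ry": 0, "rz": 0, "jaw": 1.5},
    {"x": 0, "y": 0, "z": 0, "rx": 0, "ry": 0, "rz": 0, "jaw": 1.5},
    {"x": 0, "y": 0, "z": 0, "rx": 0, "ry": 0, "rz": 0, "jaw": 1.5},
  ],
)

```text
clock: 4.95
tool_pos: [0.4391, -0.2544, 0.2249]
eef_rot: [0.706, 0.708, 0.0, 0.0]
contact_force: [0.3, -0.2, 1.4]
opening: 0.292
finger_force: 29.8
```

The opening of 25.7 mm confirms the 26 mm face is gripped. I'll lift 45 mm.

>>> send_rows(
  motion=[
    {"x": 0, "y": 0, "z": -0.4, "rx": 0, "ry": 0, "rz": 0, "jaw": 1.5},
    {"x": 0, "y": 0, "z": -0.4, "rx": 0, "ry": 0, "rz": 0, "jaw": 1.5},
    {"x": 0, "y": 0, "z": -0.5, "rx": 0, "ry": 0, "rz": 0, "jaw": 1.5},
    {"x": 0, "y": 0, "z": -0.5, "rx": 0, "ry": 0, "rz": 0, "jaw": 1.5},
    {"x": 0, "y": 0, "z": -0.5, "rx": 0, "ry": 0, "rz": 0, "jaw": 1.5},
  ],
)

```text
clock: 5.45
tool_pos: [0.4388, -0.2543, 0.2482]
eef_rot: [0.706, 0.708, -0.0, 0.0]
contact_force: [0.3, -0.2, -1.1]
opening: 0.292
finger_force: 29.8
```

>>> send_rows(
  motion=[
    {"x": 0, "y": 0, "z": -0.5, "rx": 0, "ry": 0, "rz": 0, "jaw": 1.5},
    {"x": 0, "y": 0, "z": -0.5, "rx": 0, "ry": 0, "rz": 0, "jaw": 1.5},
    {"x": 0, "y": 0, "z": -0.5, "rx": 0, "ry": 0, "rz": 0, "jaw": 1.5},
    {"x": 0, "y": 0, "z": -0.5, "rx": 0, "ry": 0, "rz": 0, "jaw": 1.5},
    {"x": 0, "y": 0, "z": -0.3, "rx": 0, "ry": 0, "rz": 0, "jaw": 1.5},
  ],
)

```text
clock: 5.95
tool_pos: [0.439, -0.2544, 0.2713]
eef_rot: [0.706, 0.708, 0.0, 0.0]
contact_force: [0.4, 1.0, -1.1]
opening: 0.291
finger_force: 29.8
```

Run:
```python
from h import *
st=get_state(); print(st["tool_pos"],st["contact_force"],st["moment"],st["opening"])
S=cam("side"); cv2.imwrite("pics/s3.png",cv2.resize(S["img"][60:300,150:400,::-1],None,fx=2.4,fy=2.4,interpolation=2))
```

```text
[ 0.43903    -0.25436017  0.27125761] [ 0.37727902  0.96199364 -1.06244   ] [-0.0256668  -0.11480473  0.01081705] 0.29110787124889076
```

View pics/s3.png

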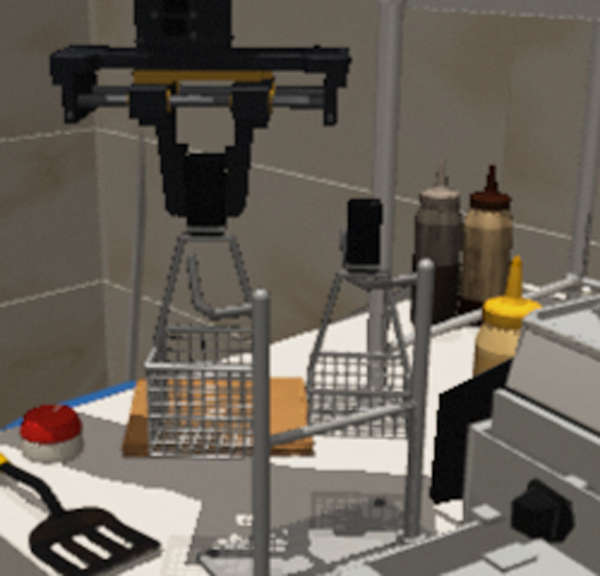

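The basket is free above the hook tip, which sits at crop (193,258) inside the bail window. I'll draw it out along the stand's −x.

>>> send_rows(
  motion=[
    {"x": 0.75, "y": -0.5, "z": 0, "rx": 0, "ry": 0, "rz": 0, "jaw": 1.5},
    {"x": 0.75, "y": -0.5, "z": 0, "rx": 0, "ry": 0, "rz": 0, "jaw": 1.5},
    {"x": 0.75, "y": -0.5, "z": 0, "rx": 0, "ry": 0, "rz": 0, "jaw": 1.5},
    {"x": 0.75, "y": -0.5, "z": 0, "rx": 0, "ry": 0, "rz": 0, "jaw": 1.5},
    {"x": 0.75, "y": -0.5, "z": 0, "rx": 0, "ry": 0, "rz": 0, "jaw": 1.5},
  ],
)

```text
clock: 6.5
tool_pos: [0.4131, -0.216, 0.2707]
eef_rot: [0.706, 0.708, -0.0, -0.0]
contact_force: [-0.3, 1.0, -1.0]
opening: 0.292
finger_force: 29.8
```

>>> send_rows(
  motion=[
    {"x": 0.75, "y": -0.5, "z": 0, "rx": 0, "ry": 0, "rz": 0, "jaw": 1.5},
    {"x": 0.75, "y": -0.5, "z": 0, "rx": 0, "ry": 0, "rz": 0, "jaw": 1.5},
    {"x": 0.75, "y": -0.5, "z": 0, "rx": 0, "ry": 0, "rz": 0, "jaw": 1.5},
    {"x": 0.75, "y": -0.5, "z": 0, "rx": 0, "ry": 0, "rz": 0, "jaw": 1.5},
    {"x": 0.75, "y": -0.5, "z": 0, "rx": 0, "ry": 0, "rz": 0, "jaw": 1.5},
  ],
)

```text
clock: 7.0
tool_pos: [0.3882, -0.1788, 0.2707]
eef_rot: [0.706, 0.708, 0.0, 0.0]
contact_force: [-0.1, -0.8, -1.7]
opening: 0.294
finger_force: 29.8
```

>>> send_rows(
  motion=[
    {"x": 1.47, "y": 0.33, "z": 0, "rx": 0, "ry": 0, "rz": 0, "jaw": 1.5},
    {"x": 1.47, "y": 0.33, "z": 0, "rx": 0, "ry": 0, "rz": 0, "jaw": 1.5},
    {"x": 1.47, "y": 0.33, "z": 0, "rx": 0, "ry": 0, "rz": 0, "jaw": 1.5},
    {"x": 1.47, "y": 0.33, "z": 0, "rx": 0, "ry": 0, "rz": 0, "jaw": 1.5},
    {"x": 1.47, "y": 0.33, "z": 0, "rx": 0, "ry": 0, "rz": 0, "jaw": 1.5},
  ],
)

```text
clock: 7.5
tool_pos: [0.4048, -0.105, 0.2708]
eef_rot: [0.706, 0.708, 0.0, 0.0]
contact_force: [-1.2, 0.4, -1.9]
opening: 0.292
finger_force: 29.8
```

>>> send_rows(
  motion=[
    {"x": 1.47, "y": 0.33, "z": 0, "rx": 0, "ry": 0, "rz": 0, "jaw": 1.5},
    {"x": 1.47, "y": 0.33, "z": 0, "rx": 0, "ry": 0, "rz": 0, "jaw": 1.5},
    {"x": 1.47, "y": 0.33, "z": 0, "rx": 0, "ry": 0, "rz": 0, "jaw": 1.5},
    {"x": 1.47, "y": 0.33, "z": 0, "rx": 0, "ry": 0, "rz": 0, "jaw": 1.5},
    {"x": 1.47, "y": 0.33, "z": 0, "rx": 0, "ry": 0, "rz": 0, "jaw": 1.5},
  ],
)

```text
clock: 8.0
tool_pos: [0.421, -0.0315, 0.2707]
eef_rot: [0.706, 0.708, 0.0, 0.0]
contact_force: [-0.1, -0.6, -0.7]
opening: 0.29
finger_force: 29.8
```

Run:
```python
from h import *
st=get_state(); print(st["tool_pos"],st["contact_force"],st["opening"],st["q"])
S=cam("side");T=cam("top"); a=cv2.resize(S["img"][60:300,130:360,::-1],None,fx=1.7,fy=1.7,interpolation=2)
b=cv2.resize(T["img"][120:290,160:360,::-1],(400,408)[:2] and (400,340),interpolation=2)
o=np.zeros((408,791,3),np.uint8);o[:,:391]=a;o[:340,391:]=b; cv2.imwrite("pics/s4.png",o)
```

```text
[ 0.42101799 -0.03150981  0.27072441] [-0.141545   -0.56299853 -0.71050554] 0.2904970451050229 [ 0.35824624  0.43937959 -0.56795644  2.1028204   0.36556282  0.69482933
 -0.44836443]
```

View pics/s4.png

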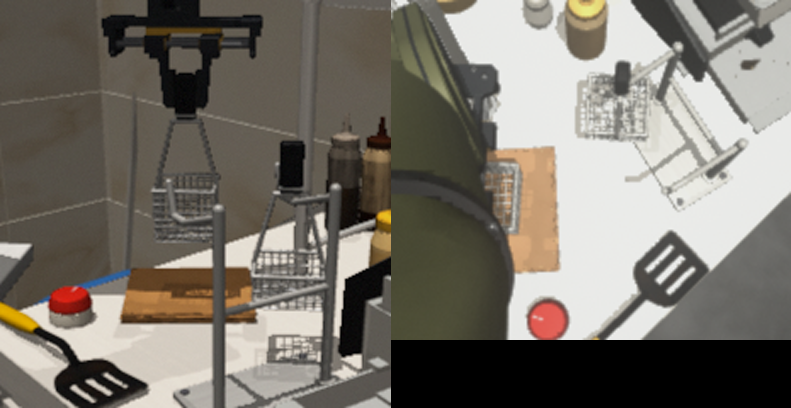

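The basket hangs level over the kraft in the side panel, and the shallow basket is still on its hook. I need to lower it about 8.1 cm, slowing near contact.

>>> send_rows(
  motion=[
    {"x": 0, "y": 0, "z": 0.8, "rx": 0, "ry": 0, "rz": 0, "jaw": 1.5},
    {"x": 0, "y": 0, "z": 0.8, "rx": 0, "ry": 0, "rz": 0, "jaw": 1.5},
    {"x": 0, "y": 0, "z": 0.8, "rx": 0, "ry": 0, "rz": 0, "jaw": 1.5},
    {"x": 0, "y": 0, "z": 0.8, "rx": 0, "ry": 0, "rz": 0, "jaw": 1.5},
    {"x": 0, "y": 0, "z": 0.8, "rx": 0, "ry": 0, "rz": 0, "jaw": 1.5},
  ],
)

```text
clock: 8.6
tool_pos: [0.421, -0.0327, 0.2298]
eef_rot: [0.706, 0.708, -0.0, -0.0]
contact_force: [-0.4, 0.5, -1.1]
opening: 0.295
finger_force: 29.8
```

>>> send_rows(
  motion=[
    {"x": 0, "y": 0, "z": 0.8, "rx": 0, "ry": 0, "rz": 0, "jaw": 1.5},
    {"x": 0, "y": 0, "z": 0.8, "rx": 0, "ry": 0, "rz": 0, "jaw": 1.5},
    {"x": 0, "y": 0, "z": 0.8, "rx": 0, "ry": 0, "rz": 0, "jaw": 1.5},
    {"x": 0, "y": 0, "z": 0.6, "rx": 0, "ry": 0, "rz": 0, "jaw": 1.5},
    {"x": 0, "y": 0, "z": 0.4, "rx": 0, "ry": 0, "rz": 0, "jaw": 1.5},
  ],
)

```text
clock: 9.1
tool_pos: [0.4211, -0.0323, 0.1961]
eef_rot: [0.706, 0.708, -0.0, -0.0]
contact_force: [-0.3, -0.2, -1.2]
opening: 0.293
finger_force: 29.8
```

>>> send_rows(
  motion=[
    {"x": 0, "y": 0, "z": 0.1, "rx": 0, "ry": 0, "rz": 0, "jaw": 1.5},
    {"x": 0, "y": 0, "z": 0.1, "rx": 0, "ry": 0, "rz": 0, "jaw": 1.5},
    {"x": 0, "y": 0, "z": 0.1, "rx": 0, "ry": 0, "rz": 0, "jaw": 1.5},
    {"x": 0, "y": 0, "z": 0.1, "rx": 0, "ry": 0, "rz": 0, "jaw": 1.5},
    {"x": 0, "y": 0, "z": 0.1, "rx": 0, "ry": 0, "rz": 0, "jaw": 1.5},
  ],
)

```text
clock: 9.6
tool_pos: [0.4213, -0.0324, 0.1918]
eef_rot: [0.706, 0.708, 0.0, 0.0]
contact_force: [0.2, 0.1, -0.7]
opening: 0.292
finger_force: 29.8
```

>>> send_rows(
  motion=[
    {"x": 0, "y": 0, "z": 0.05, "rx": 0, "ry": 0, "rz": 0, "jaw": 1.5},
    {"x": 0, "y": 0, "z": 0.05, "rx": 0, "ry": 0, "rz": 0, "jaw": 1.5},
    {"x": 0, "y": 0, "z": 0.05, "rx": 0, "ry": 0, "rz": 0, "jaw": 1.5},
    {"x": 0, "y": 0, "z": 0.05, "rx": 0, "ry": 0, "rz": 0, "jaw": 1.5},
    {"x": 0, "y": 0, "z": 0.0, "rx": 0, "ry": 0, "rz": 0, "jaw": 1.5},
  ],
)

```text
clock: 10.1
tool_pos: [0.4212, -0.0324, 0.1897]
eef_rot: [0.706, 0.708, -0.0, 0.0]
contact_force: [-0.2, -0.5, -0.6]
opening: 0.292
finger_force: 29.8
```

>>> send_rows(
  motion=[
    {"x": 0, "y": 0, "z": 0.05, "rx": 0, "ry": 0, "rz": 0, "jaw": 1.5},
    {"x": 0, "y": 0, "z": 0.05, "rx": 0, "ry": 0, "rz": 0, "jaw": 1.5},
    {"x": 0, "y": 0, "z": 0.05, "rx": 0, "ry": 0, "rz": 0, "jaw": 1.5},
    {"x": 0, "y": 0, "z": 0.0, "rx": 0, "ry": 0, "rz": 0, "jaw": 1.5},
    {"x": 0, "y": 0, "z": 0.0, "rx": 0, "ry": 0, "rz": 0, "jaw": 1.5},
  ],
)

```text
clock: 10.6
tool_pos: [0.4212, -0.0323, 0.1896]
eef_rot: [0.706, 0.708, 0.0, 0.001]
contact_force: [-4.6, -0.3, 20.6]
opening: 0.293
finger_force: 29.9
```

The basket is seated, with 20 N up. I'll ease off 1 mm and open.

>>> send_rows(
  motion=[
    {"x": 0, "y": 0, "z": -0.06, "rx": 0, "ry": 0, "rz": 0, "jaw": 1.5},
    {"x": 0, "y": 0, "z": -0.04, "rx": 0, "ry": 0, "rz": 0, "jaw": 1.5},
    {"x": 0, "y": 0, "z": 0, "rx": 0, "ry": 0, "rz": 0, "jaw": 1.5},
    {"x": 0, "y": 0, "z": 0, "rx": 0, "ry": 0, "rz": 0, "jaw": 2.8},
    {"x": 0, "y": 0, "z": 0, "rx": 0, "ry": 0, "rz": 0, "jaw": 3.2},
  ],
)

```text
clock: 11.1
tool_pos: [0.4214, -0.0323, 0.1891]
eef_rot: [0.706, 0.708, 0.0, 0.0]
contact_force: [-0.1, -0.6, -0.3]
opening: 0.357
finger_force: 0.0
```

>>> send_rows(
  motion=[
    {"x": 0, "y": 0, "z": 0, "rx": 0, "ry": 0, "rz": 0, "jaw": 4},
    {"x": 0, "y": 0, "z": 0, "rx": 0, "ry": 0, "rz": 0, "jaw": 5},
    {"x": 0, "y": 0, "z": 0, "rx": 0, "ry": 0, "rz": 0, "jaw": 6},
    {"x": 0, "y": 0, "z": 0, "rx": 0, "ry": 0, "rz": 0, "jaw": 6},
    {"x": 0, "y": 0, "z": 0, "rx": 0, "ry": 0, "rz": 0, "jaw": 6},
  ],
)

```text
clock: 11.6
tool_pos: [0.4212, -0.0324, 0.1892]
eef_rot: [0.706, 0.708, -0.0, 0.0]
contact_force: [-0.2, 0.1, 0.0]
opening: 0.682
finger_force: 0.0
```

>>> send_rows(
  motion=[
    {"x": 0, "y": 0, "z": -1.2, "rx": 0, "ry": 0, "rz": 0, "jaw": 6},
    {"x": 0, "y": 0, "z": -1.2, "rx": 0, "ry": 0, "rz": 0, "jaw": 6},
    {"x": 0, "y": 0, "z": -1.2, "rx": 0, "ry": 0, "rz": 0, "jaw": 6},
    {"x": 0, "y": 0, "z": -1.2, "rx": 0, "ry": 0, "rz": 0, "jaw": 6},
    {"x": 0, "y": 0, "z": -1.2, "rx": 0, "ry": 0, "rz": 0, "jaw": 6},
  ],
)

```text
clock: 12.1
tool_pos: [0.421, -0.0324, 0.2497]
eef_rot: [0.706, 0.708, -0.0, -0.0]
contact_force: [0.4, -0.4, -0.6]
opening: 0.678
finger_force: 0.0
```

>>> send_rows(
  motion=[
    {"x": 0, "y": 0, "z": -0.8, "rx": 0, "ry": 0, "rz": 0, "jaw": 6},
    {"x": 0, "y": 0, "z": -0.6, "rx": 0, "ry": 0, "rz": 0, "jaw": 6},
    {"x": 0, "y": 0, "z": -0.4, "rx": 0, "ry": 0, "rz": 0, "jaw": 6},
    {"x": 0, "y": 0, "z": 0, "rx": 0, "ry": 0, "rz": 0, "jaw": 6},
    {"x": 0, "y": 0, "z": 0, "rx": 0, "ry": 0, "rz": 0, "jaw": 6},
  ],
)

```text
clock: 12.6
tool_pos: [0.421, -0.0324, 0.267]
eef_rot: [0.706, 0.708, -0.0, -0.0]
contact_force: [0.7, 0.4, 0.2]
opening: 0.682
finger_force: 0.0
```

Run:
```python
from h import *
st=get_state(); print(st["tool_pos"],st["contact_force"],st["opening"])
S=cam("side");T=cam("top"); a=cv2.resize(S["img"][60:300,130:360,::-1],None,fx=1.7,fy=1.7,interpolation=2)
b=cv2.resize(T["img"][120:290,160:360,::-1],(400,340),interpolation=2)
o=np.zeros((408,791,3),np.uint8);o[:,:391]=a;o[:340,391:]=b; cv2.imwrite("pics/s5.png",o)
```

```text
[ 0.42102569 -0.03241394  0.26697611] [0.70174839 0.3872454  0.2429703 ] 0.6824238433976791
```

View pics/s5.png

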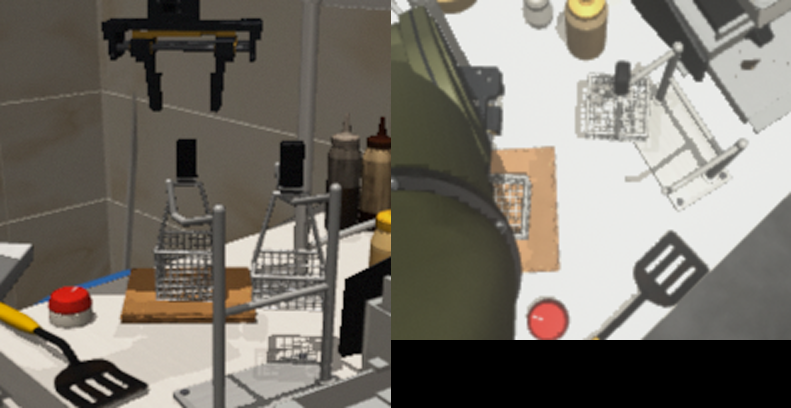

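The basket stands upright near the middle of the kraft (side panel base at about (185,298)). The fingers are clear and the shallow basket still hangs, so I'll hand it in.

```bash
python3 -c "
from plant import *
print(finish_job())"
```

```text
the job is handed in; nothing more can be done
None
```

The deep basket is off its hook and standing upright near the middle of the kraft sheets, the shallow basket still hangs, and the job was handed in at about 12.6 s; no verdict came back, and the baskets hung about 33° off the stand's axes, not parallel as the text says.

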